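# Let the long can out of the can dispenser

### The arm

A 6-joint arm with a two-finger parallel gripper is mounted at the origin on a cart in front of the work surface, level with it; the furniture and walls round the work are solid. World frame = base frame: x ahead of the robot, y to its left, z up, the work surface at z = 0. Lengths are in m, angles in rad, forces in N, time in s.
With the tool pointing down it reaches from about 0.35 to 0.8 m from the base axis. Payload 7.3 kg.
Tool frame: the origin (TCP) lies at the very end of the fingers, on their centre line; the grasp point (between the pads) lies 19 mm behind it; x points along the fingers, y is the direction in which the jaws open and shut, and the axes are right-handed (so a half turn about x gives the same grasp; the last joint's range is limited). The gripper opens to 85 mm and grips with 20 to 120 N. Pads are 22 mm wide; open, the fingers measure 114 mm over their backs; the gripper's body (76 mm by 85 mm) begins 54 mm behind the grasp point. The pads swing forward as they close: fully open they stand 13 mm farther back than shut.
Start: joints at [-1.375, 0.342, 1.524, -0, 1.275, -0.146], TCP at [0.176, -0.495, 0.231] pointing down, gripper open.
Joint ranges: [-2.53, 2.53], [-0.77, 2.02], [0.04, 2.7], [-1, 4.14], [0.28, 2.66], [-3.11, 3.11]. Speed limits (rad/s): [2.57, 2.57, 3.14, 3.14, 3.14, 3.14].

### API

Orientations are given as a 3x3 rotation matrix whose columns are the frame's x, y, z axes.
In Python, from plant import env gives the robot as it stands. Calls block until the motion is done:
- env.move_ptp(position, orientation): joint-space move of the TCP to a pose.
- env.move_straight(position, v=0.15, orientation=None, guard=None): straight line of the TCP; orientation=None keeps the orientation; v is the mean speed in m/s. With guard (N) it stops when the force on the tool has changed by that much, and returns True; else False.
- env.goto_joints(angles): joint-space move.
- env.gripper_open() and env.close(strength=None): open the fingers fully, or close them until they stop; strength is the grip in N (None keeps the last).
- env.dwell(seconds).
- env.solve_ik(position, orientation): joint angles nearest the present ones, or None.
- env.capture(name): name is "scene" or "top" or "wrist"; returns the picture (480x640x3 uint8, red, green, blue); there is no depth.
- env.camera_info(name): a dict with "fovy" (degrees; the focal length in pixels is half the picture's height over the tangent of half this angle, whatever the lens; pixels are square), "cx", "cy" (the principal point, pixels), "position" and "attitude" of the camera in the world; the wrist camera has in their place "T_tool_cam" (4x4, takes a point from camera to tool coordinates, whose origin is the TCP and whose axes are the tool frame's). Camera axes: x right, y up, looking along -z (the intrinsics and any distortion apply to the point x, -y, -z); pixel columns grow to the right and rows downward; lengths in m; the calibration is good to about 2 mm. The wrist camera is an equidistant fisheye: a pixel r from the principal point sees the ray r / f radians off the axis. A picture is of the moment at which its call begins: read the wrist's pose just before it. camera_info takes no time and is no camera call.
A pose or a line that the arm cannot do raises env.Unreachable and nothing moves.
- env.close_job(): hands the job in, once; it reports no verdict.
Readings, each from a call of its own:
- env.read_t(): time.
- env.read_qpos(): joint angles.
- env.read_qd(): joint speeds.
- env.read_tau(): joint torques, N m.
- env.read_tcp_pos(): TCP position.
- env.read_eef_rot(): TCP orientation.
- env.read_force(): force on the tool from outside, world axes, zero at the start.
- env.read_moment(): the same for the moment, N m.
- env.read_opening(): opening from 0.0 (shut) to 1.0 (fully open).
Only numpy, scipy, OpenCV 4.12 (cv2) and the standard library are available. Lean on these libraries where they do the work, as an engineer would, in place of code of your own. Each camera call takes 0.05 s, during which the arm holds its last target. There are 200 camera calls.

### The job

The two-lane can dispenser on the hob holds a long can in one lane and a short can in the other. With the fingertips press down the paddle at the rear of the lever over the long can's lane, so that the gate at the lever's other end lifts and the can rolls into the tray at the front; then let go so that the gate closes behind it. Keep the short can's gate shut, touch neither the cans nor the gates, and leave the things standing around where they are.

Things in the scene. Friction and masses are not known exactly. Their poses are not given: they have to be found in the camera images.
- dispenser: Fixed can dispenser, light wood and steel, 360x155x93 mm. Origin on the hob under the levers' pivot rod; own x runs from the tray (front, x -213 to -120 mm) to the paddles (rear, x +115), own y to its left lane, z up. Two lanes 70 mm wide at y +37.5 and -37.5, walls 60 mm high. The ramp slopes down into the shared tray: a freed can rolls by itself, in about 1 s, to the tray's front wall.
- long_can: The long can: plain metal can lying across its lane, 40 mm in diameter, 62 mm long, 0.08 to 0.17 kg. Origin at its centre, own y along its axis. At first it leans on the closed gate of its lane (dispenser x about -92 mm, in either lane); in the tray it rests at dispenser x about -193 mm.
- short_can: The short can: same as the long can but 36 mm long, behind the closed gate of the other lane.
- lever_left (a joint): Rocker of the dispenser's left lane (own y +37.5 mm), turning about the cross rod at own x 0, 83 mm above the hob. 0 = gate closed, grows as the paddle goes down, stop at 0.32 rad. A spring returns it to 0 when let go; on the paddle it takes about 2.6 N to start and 6 N to reach the stop. The can can pass under the gate from about 0.25 rad on; press to near the stop.
- lever_right (a joint): Rocker of the dispenser's right lane (own y -37.5 mm), turning about the cross rod at own x 0, 83 mm above the hob. 0 = gate closed, grows as the paddle goes down, stop at 0.32 rad. A spring returns it to 0 when let go; on the paddle it takes about 2.6 N to start and 6 N to reach the stop. The can can pass under the gate from about 0.25 rad on; press to near the stop.
- paddle_left (a point): Middle of the top face of the left lane's steel press paddle (34 mm along the lever, 36 mm wide, ribbed), at the rear end of the lever, 115 mm behind the pivot rod (own y +37.5), 87 mm above the hob when closed. Goes down about 36 mm at full press; nothing underneath it. The gap to the other paddle is 39 mm.
- paddle_right (a point): Middle of the top face of the right lane's steel press paddle (34 mm along the lever, 36 mm wide, ribbed), at the rear end of the lever, 115 mm behind the pivot rod (own y -37.5), 87 mm above the hob when closed. Goes down about 36 mm at full press; nothing underneath it. The gap to the other paddle is 39 mm.
- gate_left: Steel gate plate of the left lane, 34 mm wide, 50 mm high, 4 mm thick, hanging from the front end of its lever 115 mm in front of the pivot. Origin at the middle of its upper edge; its lower edge is 12 mm above the ramp when closed and rises about 39 mm at full press.
- gate_right: Steel gate plate of the right lane, 34 mm wide, 50 mm high, 4 mm thick, hanging from the front end of its lever 115 mm in front of the pivot. Origin at the middle of its upper edge; its lower edge is 12 mm above the ramp when closed and rises about 39 mm at full press.
- fish_tin: Bystander: flat food tin, 86 mm across, 40 mm high, left front on the hob. Origin under its centre.
- mug_blue: Bystander: off-white mug with handle, 78x116 mm, 101 mm high, left front. Origin at its underside.
- honey_jar: Bystander: jar with white lid, 64 mm across, 97 mm high, left rear. Origin under its centre.
- spice_jar_1: Bystander: spice jar with black cap, 41 mm across, 105 mm high, towards the rear. Origin under its centre.
- spice_jar_2: Bystander: the other spice jar with black cap, 41 mm across, 105 mm high, towards the rear. Origin under its centre.
Things that resemble listed ones, but are neither listed nor needed, are in the scene too. Leave any blue, brown or turquoise look-alike of the short_can alone.

How it is judged:
By the outcome, as a careful person would: the job done as asked, in the order asked, and still so for the second after the job is handed in, with the robot touching nothing.
It also fails if it takes over 26 s, if anything falls off the work surface, if the arm or the gripper's body presses on something with over 40 N, if the wrist force passes 120 N, or if a joint passes its speed limit or range.

## Working session

There is one attempt and no reset: what is moved stays moved. The work goes in short steps, each a Python script; the robot and the scene stay as the last script left them, time stands still between calls to the robot, and variables do not carry over. Pictures are saved under pics/ and viewed, about 8 in all and at most 12, crops included, and the job is handed in when it is done.

```bash
mkdir -p pics
python3 - <<'E'
from plant import env
import cv2
for n in("scene","top"):
    cv2.imwrite(f"pics/{n}0.png",env.capture(n)[:,:,::-1]); print(n,env.camera_info(n))
print(env.camera_info("wrist"),env.read_t())
E
```

```text
scene {'fovy': 49.70487554022407, 'cx': 318.42399029923286, 'cy': 239.8158953366009, 'position': array([-0.0706223 ,  0.4891729 ,  0.60647082]), 'attitude': array([[-0.59883133,  0.4427295 , -0.66737668],
       [-0.80084347, -0.33844008,  0.49407293],
       [-0.00712635,  0.8303306 ,  0.55722555]])}
top {'fovy': 52.674492536955114, 'cx': 323.7357140942232, 'cy': 241.4691376236967, 'position': array([0.48457851, 0.0017605 , 0.96061721]), 'attitude': array([[ 0.01451559,  0.99897717, -0.0428243 ],
       [-0.99971646,  0.01369119, -0.01948188],
       [-0.01887564,  0.04309495,  0.99889265]])}
{'fovy': 65.70646984690485, 'cx': 315.82810453391556, 'cy': 248.30965799001214, 'T_tool_cam': array([[ 1.62914804e-03,  2.63487941e-01, -9.64661314e-01,
        -1.42081889e-01],
       [ 9.99998673e-01, -4.54788063e-04,  1.56460582e-03,
         3.60857064e-04],
       [-2.64616855e-05, -9.64662583e-01, -2.63488332e-01,
        -6.74335903e-02],
       [ 0.00000000e+00,  0.00000000e+00,  0.00000000e+00,
         1.00000000e+00]])} 0.1
```

View pics/scene0.png

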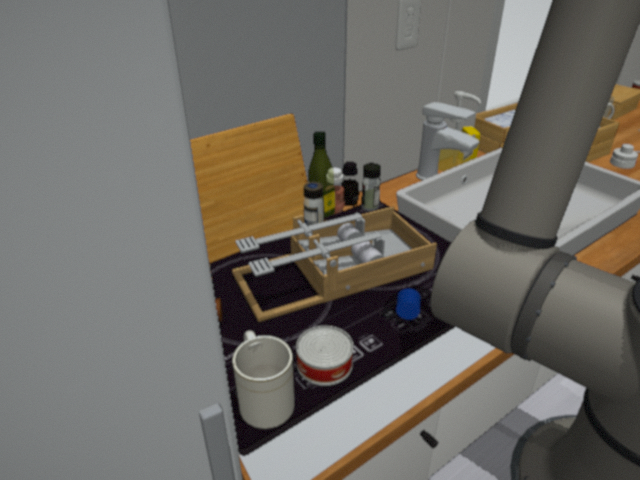

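View pics/top0.png

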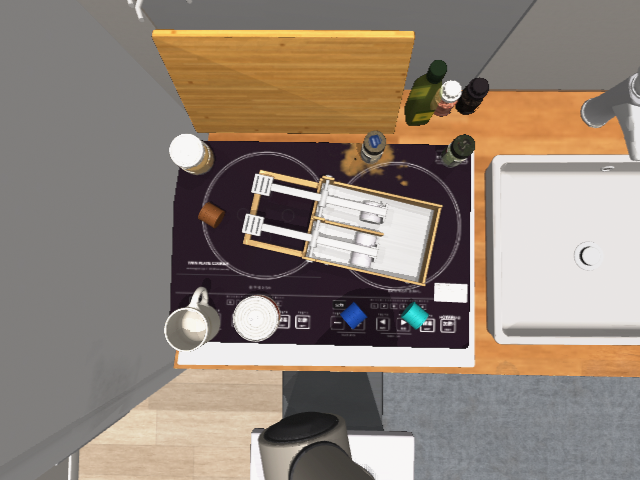

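Run:
```python
import cv2,numpy as np
a=cv2.imread("pics/top0.png")[160:300,230:450]; b=cv2.imread("pics/scene0.png")[200:320,230:440]
a=cv2.resize(a,(770,490),interpolation=cv2.INTER_CUBIC)
cv2.imwrite("pics/c0.png",a)
b=cv2.resize(b,(798,456),interpolation=cv2.INTER_CUBIC)
cv2.imwrite("pics/c1.png",b)
```

```text
(no output)
```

View pics/c0.png

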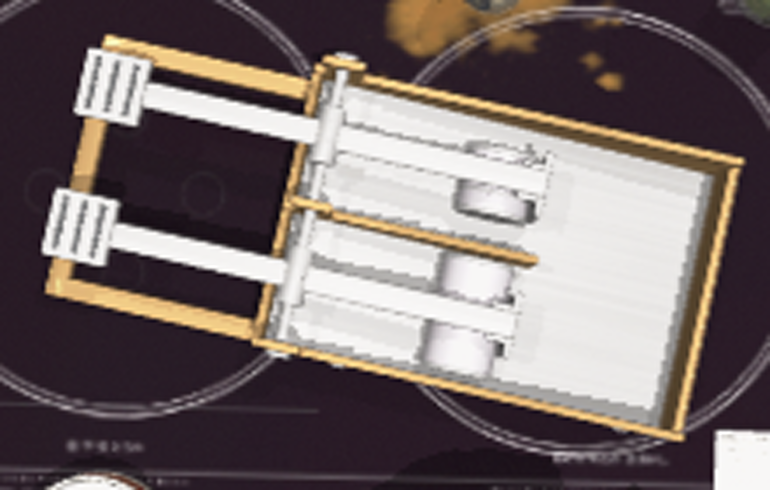

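View pics/c1.png

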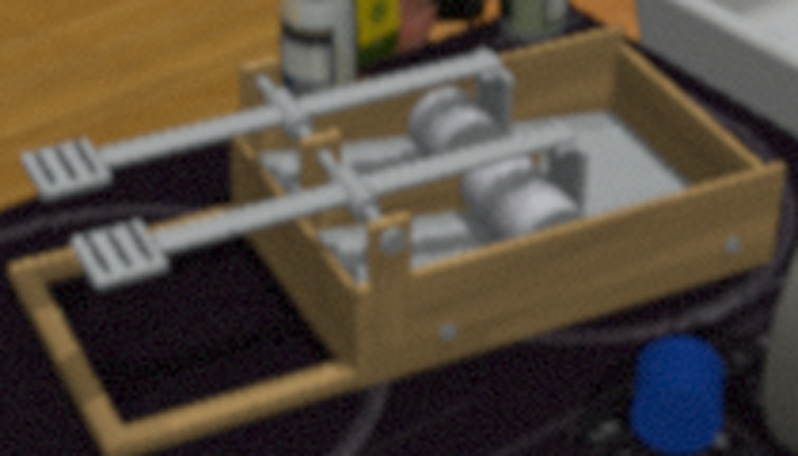

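The near lane (image bottom, the dispenser's left lane) holds the can at top (365,248), which nearly fills the lane width. The far lane's can at (373,211) is clearly shorter. The long can is therefore on lever_left, whose paddle is at about (253,225) in the top picture. The blue, turquoise and brown look-alikes lie outside the dispenser. Next I'll locate the paddle.

```bash
cat > h.py <<'E'
import numpy as np
from plant import env
def ray(name,uv):
    i=env.camera_info(name); f=240/np.tan(np.radians(i["fovy"]/2))
    d=np.array([(uv[0]-i["cx"])/f,-(uv[1]-i["cy"])/f,-1]); return i["position"],i["attitude"]@d
def at(name,uv,z):
    p,d=ray(name,uv); return p+d*(z-p[2])/d[2]
E
python3 - <<'E'
from h import *
c=lambda x,y:(230+x/3.5,160+y/3.5)
s=lambda x,y:(230+x/3.8,200+y/3.8)
PL=at("top",c(81,227),.087);PR=at("top",c(113,87),.087)
print("top",PL,PR,"gap",np.linalg.norm(PL-PR))
QL=at("scene",s(121,252),.087);QR=at("scene",s(68,167),.087)
print("scene",QL,QR)
GL=at("top",c(515,320),.088);GR=at("top",c(547,180),.088)
print("gates",GL,GR,np.linalg.norm(GL-PL),"expect ~232")
d=(PL+PR-GL-GR);print("yaw deg",np.degrees(np.arctan2(d[1],d[0])), np.degrees(np.arctan2(*(PL-PR)[1::-1]))-90)
print(env.read_eef_rot().round(3))
yw=np.arctan2(d[1],d[0])
X=np.array([0,0,-1.])
for da in (0,90,180,270):
    a=yw+np.radians(da); Y=np.array([np.cos(a),np.sin(a),0]); R=np.c_[X,Y,np.cross(X,Y)]
    for z in(.2,.1,.05):
        print(da,z,env.solve_ik([*PL[:2],z],R))
E
```

```text
top [0.55039893 0.14713616 0.087     ] [0.6234777  0.13198834 0.087     ] gap 0.07463218774160818
scene [0.54530999 0.1514983  0.087     ] [0.61725703 0.13629046 0.087     ]
gates [ 0.5053966  -0.07743883  0.088     ] [ 0.57772225 -0.09317938  0.088     ] 0.2290417802684124 expect ~232
yaw deg 78.59097168891917 78.28952295991252
[[-0.     0.335 -0.942]
 [ 0.001 -0.942 -0.335]
 [-1.    -0.001 -0.   ]]
0 0.2 [ 1.26713536e-01  4.49086924e-01  1.44709160e+00 -4.44089210e-16
  1.24541413e+00 -1.24495768e+00]
0 0.1 [ 1.26713536e-01  5.54658621e-01  1.57168321e+00 -4.44089210e-16
  1.01525082e+00 -1.24495768e+00]
0 0.05 [ 1.26713536e-01  6.21414036e-01  1.61490717e+00 -4.44089210e-16
  9.05271452e-01 -1.24495768e+00]
90 0.2 [ 0.12671354  0.44908692  1.4470916   0.          1.24541413 -2.81575401]
90 0.1 [ 0.12671354  0.55465862  1.57168321  0.          1.01525082 -2.81575401]
90 0.05 [ 0.12671354  0.62141404  1.61490717  0.          0.90527145 -2.81575401]
180 0.2 [ 1.26713536e-01  4.49086924e-01  1.44709160e+00 -4.44089210e-16
  1.24541413e+00  1.89663497e+00]
180 0.1 [ 1.26713536e-01  5.54658621e-01  1.57168321e+00 -4.44089210e-16
  1.01525082e+00  1.89663497e+00]
180 0.05 [ 1.26713536e-01  6.21414036e-01  1.61490717e+00 -4.44089210e-16
  9.05271452e-01  1.89663497e+00]
270 0.2 [ 1.26713536e-01  4.49086924e-01  1.44709160e+00 -4.44089210e-16
  1.24541413e+00  3.25838645e-01]
270 0.1 [ 1.26713536e-01  5.54658621e-01  1.57168321e+00 -4.44089210e-16
  1.01525082e+00  3.25838645e-01]
270 0.05 [ 1.26713536e-01  6.21414036e-01  1.61490717e+00 -4.44089210e-16
  9.05271452e-01  3.25838645e-01]
```

Both cameras put the left paddle at about (0.548, 0.149), to within 5 mm. The paddle spacing of 74.6 mm (75 expected) and the yaw of about 78.5° also fit. I'll close the fingers, go above the paddle and take one close look.

```bash
cat >> h.py <<'E'
YAW=np.radians(78.5)
a=YAW+np.radians(270); X=np.array([0,0,-1.]); Y=np.array([np.cos(a),np.sin(a),0]); R=np.c_[X,Y,np.cross(X,Y)]
E
python3 - <<'E'
from h import *
import cv2
env.close(20)
env.move_ptp([.549,.149,.19],R)
env.move_straight([.549,.149,.125],v=.15)
env.dwell(.2)
T=np.eye(4);T[:3,:3]=env.read_eef_rot();T[:3,3]=env.read_tcp_pos()
im=env.capture("wrist");np.save("T.npy",T)
cv2.imwrite("pics/w0.png",im[:,:,::-1])
print(env.read_t(),T.round(4),env.read_opening(),env.read_force())
# predicted pixels of paddle centres and TCP
i=env.camera_info("wrist");f=240/np.tan(np.radians(i["fovy"]/2))
W=np.linalg.inv(T@i["T_tool_cam"])
def px(p):
    q=(W@[*p,1])[:3];x,y,z=q[0],-q[1],-q[2];r=np.hypot(x,y);th=np.arctan2(r,z);return i["cx"]+f*th*x/r,i["cy"]+f*th*y/r
for n,p in dict(tcp=T[:3,3],PLtop=[.5504,.1471,.087],PLsc=[.5453,.1515,.087],PRtop=[.6235,.132,.087],below=[.549,.149,.087]).items():print(n,px(p))
E
```

```text
4.3333 [[ 2.300e-03  9.799e-01 -1.995e-01  5.497e-01]
 [ 3.000e-04 -1.995e-01 -9.799e-01  1.490e-01]
 [-1.000e+00  2.100e-03 -7.000e-04  1.262e-01]
 [ 0.000e+00  0.000e+00  0.000e+00  1.000e+00]] -0.0013453395874780474 [0.39728902 0.73293829 0.97416253]
tcp (np.float64(314.03002224863206), np.float64(312.9278772366387))
PLtop (np.float64(316.32179133226845), np.float64(284.02417735939173))
PLsc (np.float64(304.98145226992375), np.float64(278.0747394401692))
PRtop (np.float64(452.98940121477347), np.float64(282.69270983672874))
below (np.float64(312.95144461300254), np.float64(281.1773134847813))
```

View pics/w0.png

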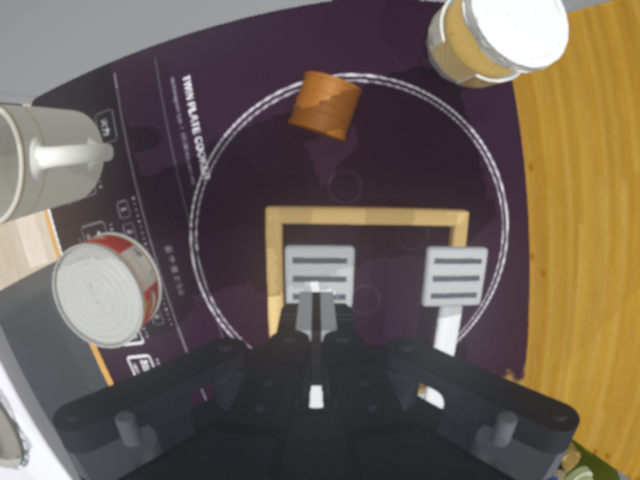

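The wrist view shows the left paddle at about (320,275) and the right one at (455,277). The left paddle is therefore about 4 mm toward own −y and 3 mm further back than the TCP ground point. Combined with the top camera, the target is (0.552, 0.150). Pressing now with a guard.

Run:
```python
from h import *
import cv2
p=np.array([.552,.150]); q=p-.003*np.array([np.cos(YAW),np.sin(YAW)])
env.move_straight([*p,.100],v=.1)
env.move_straight([*p,.090],v=.05)
print(env.read_tcp_pos(),env.read_force())
g=env.move_straight([*q,.048],v=.05,guard=14)
print(g,env.read_tcp_pos(),env.read_force(),env.read_t())
for k in range(3):
    env.dwell(.6); cv2.imwrite(f"pics/p{k}.png",env.capture("top")[:,:,::-1]); print(env.read_force(),env.read_tcp_pos())
a=[cv2.imread(f"pics/p{k}.png")[150:300,230:450] for k in(0,2)]
cv2.imwrite("pics/p.png",cv2.resize(np.hstack(a),(792,270),interpolation=cv2.INTER_CUBIC))
```

```text
[0.55182731 0.14996574 0.08979305] [-0.04343505 -0.98281867 -0.80759822]
True [0.55183465 0.14642624 0.05207268] [-2.58979382 -0.15517392 11.82218611] 5.825
[-2.39320654 -0.37724026 11.24092353] [0.55180531 0.14646022 0.05210952]
[-3.25621024 -0.55987689 10.79960567] [0.55180334 0.14645581 0.05211921]
[-2.32573563 -0.35522631 11.82919568] [0.55184134 0.14645329 0.05215898]
```

View pics/p.png

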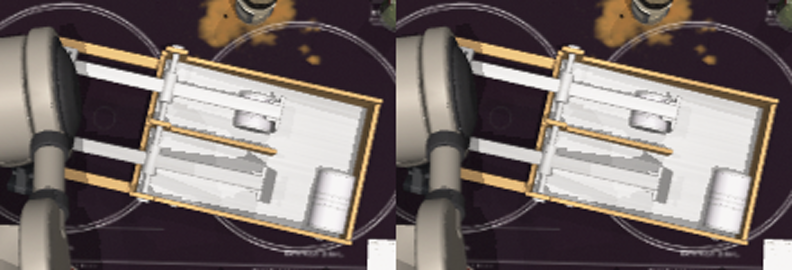

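The left gate is up. The long can lies against the tray's front wall, (330,200) in the crop, and has stopped moving. The short can is still behind its gate. Releasing.

Run:
```python
from h import *
import cv2
env.move_straight([.552,.149,.095],v=.06)
env.move_straight([.552,.149,.19],v=.15)
env.goto_joints([-.9,.342,1.524,0,1.275,-.146])
env.dwell(.3)
for n in("top","scene"): cv2.imwrite(f"pics/e_{n}.png",env.capture(n)[:,:,::-1])
t=cv2.resize(cv2.imread("pics/e_top.png")[125:360,150:480],(660,470)); cv2.imwrite("pics/e_t.png",t)
print(env.read_t(),env.read_force(),env.read_tcp_pos())
```

```text
11.7667 [-0.46581803 -0.03561448  0.37102349] [ 0.38301372 -0.35934538  0.23133565]
```

View pics/e_t.png

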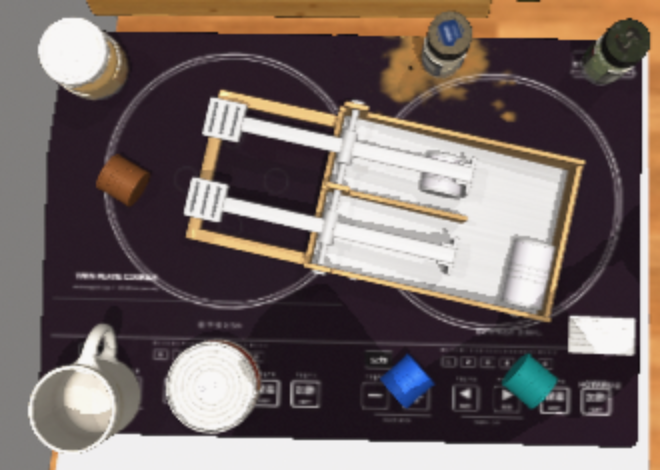

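View pics/e_scene.png

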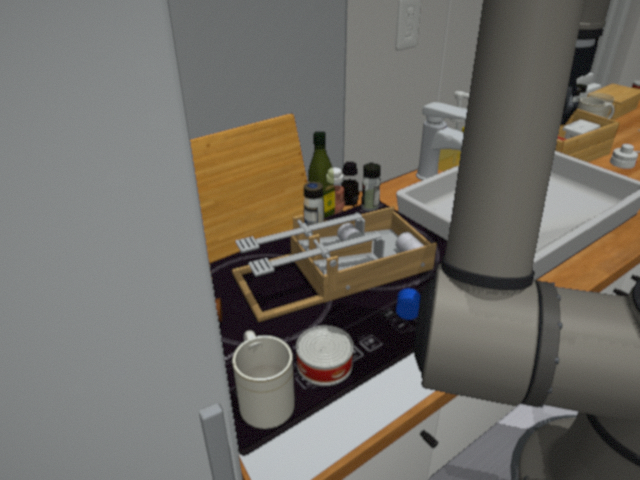

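Both levers are level again and the long can lies in the tray. The short can is still behind its gate, the bystanders are where they were, and the arm is clear of everything. Handing in.

```bash
python3 -c "
from plant import env
env.close_job()"
```

```text
the job is handed in; nothing more can be done
```

The long can is in the tray and its gate has closed behind it; I handed the job in at about 11.8 s of the 26 s limit.

- **What I did:** I identified the long can in the left lane, the one nearer the robot. With shut fingertips I pressed that paddle to near its stop, stopped by the force guard at TCP z = 52 mm with about 12 N on the tool. I held it for about 2 s while the can rolled to the tray's front wall, then lifted off and moved the arm clear.
- **Last checks:** The closing pictures show both levers level, the long can in the tray and the short can still behind its gate. The things standing around looked unmoved by eye, and the force reading was back near zero.
- **Disagreement:** The cameras' estimates of the paddle position differed by 4 to 9 mm. I aimed between the top and wrist camera values, and the press landed on the paddle.

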